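# Set the parts feeder's click dial and start it

### The job

Get the parts feeder running at its usual rate: with a fingertip against its knurled rim, stroke the controller's dial clockwise, click by click, until it has clicked home with its pointer line at the one long mark of the scale; let go of it, and then press the round start button all the way in and let it come back out. Only touch things: do not pinch the dial between the fingers, do not press the mushroom-headed stop button, do not lift the controller or shove it about, and leave the loose things around and on it where they are.

Things in the scene. Friction and masses are not known exactly. Their poses are not given: they have to be found in the camera images.
- controller: Grey box, 160 mm (its x) by 230 mm (y), 75 mm high to its dark flat panel, about 3 kg, loose on rubber feet: a level push over about 13 N shifts it. Origin: centre of its underside; x from its front edge (nearer the robot) to its back, y to the left seen from the front, z up. On the panel: dial axis at (0, +50) mm, start button at (+35, -65), stop button at (-35, -65).
- dial (a joint): Angle (rad) of the dial, an aluminium knob with knurled rim and black pointer line; grows clockwise seen from above. Four sprung detents 30 degrees apart: 0, 0.524, 1.047, 1.571; let go between two, it snaps to the nearer. About 0.05 Nm (2 N on the rim) takes it to the next. Each has a white tick; the third, at 1.047, is the long mark. It starts in the first or second, rarely between them.
- dial_top (a point): Centre of the dial's flat top, on its axis, 27 mm above the panel (102 mm above the table). The knob is 54 mm in diameter, its rim stands upright from 3 to 27 mm above the panel; the panel is free for 45 mm in front of it. A closed fingertip leaning level on the rim with 7 to 9 N carries it round without slipping (friction about 0.55).
- pointer (a point): Outer end of the pointer line at the upper edge of the knob's rim, 26.5 mm from the axis; it turns with the dial.
- long_mark (a point): Middle of the long mark on the panel: a white line 25 mm long and 4.5 mm wide, radial to the dial, 33 to 58 mm from its axis (the other ticks are 7 mm long). It points straight to the back of the box.
- start (a joint): Travel of the start button in m: 0 out, 0.006 fully in. It is sprung: about 1.2 N to begin, 4 N fully in, and it comes back out by itself.
- start_top (a point): Centre of the top of the start button: a flat-topped grey cylinder, 28 mm in diameter, in a steel collar of 44 mm; its top stands 22 mm above the panel and moves with it.
- stop (a joint): Travel of the stop button in m: 0 out, 0.006 fully in; sprung.
- stop_top (a point): Centre of the top of the stop button: a grey mushroom head of 40 mm diameter on a stem, 32 mm above the panel, nearer the front edge than the start button. To be left alone.
- bushing: Bystander: flanged brass bushing, 26 mm wide and 22 mm high, standing on the panel near its back edge, just right of the dial. Origin: centre of its underside.
- screwdriver: Bystander: screwdriver 190 mm long, lying in front of the controller. Origin: underside of its middle.
- eyelet_tray: Bystander: clear drawer tray of brass eyelets, 140 by 86 by 45 mm, to the right of the controller. Origin: centre of its underside.
- hook_tray: Bystander: clear drawer tray of S-hooks, 140 by 86 by 45 mm, to the left of the controller. Origin: centre of its underside.
- eye_bolt: Bystander: steel eye bolt, 110 mm long, 8 mm thick, lying in front of the controller on the left. Origin: in the middle of its shank, on the table.
- spacer_jar: Bystander: clear jar with a black lid, 60 mm wide, 78 mm high, behind the controller on the right. Origin: centre of its underside.
- spanner: Bystander: steel spanner 160 mm long, lying behind the controller on the left. Origin: underside of its middle.

How it is judged:
By the outcome, as a careful person would: the job done as asked, in the order asked, and still so for the second after the job is handed in, with the robot touching nothing.
It also fails if it takes over 48 s, if anything falls off the work surface, if the arm or the gripper's body presses on something with over 40 N, if the wrist force passes 120 N, or if a joint passes its speed limit or range.

### The arm

A 6-joint arm with a two-finger parallel gripper is mounted at the origin on the work surface. World frame = base frame: x ahead of the robot, y to its left, z up, the work surface at z = 0. Lengths are in m, angles in degrees, forces in N, time in s.
With the tool pointing down it reaches from about 0.4 to 0.825 m from the base axis. Payload 7 kg.
Tool frame: the origin (TCP) lies midway between the tips of the shut fingers; the grasp point (between the pads) lies 19 mm behind it; z points along the fingers, y is the line along which they close (so a half turn about z gives the same grasp; the last joint's range is limited). The gripper opens to 85 mm and grips with 20 to 120 N. Pads are 22 mm wide; open, the fingers measure 114 mm over their backs; the gripper's body (76 mm by 85 mm) begins 54 mm behind the grasp point. The pads swing forward as they close: fully open they stand 13 mm farther back than shut.
Start: joints at [90.418, 20.546, 0.682, 0, -70.136, -16.507], TCP at [0.187, 0.649, 0.231] pointing down, gripper open.
Joint ranges: [-176.03, 176.03], [-82.01, 121.73], [-58.28, 71.71], [-173.87, 95.51], [-174.79, -0.11], [-173.66, 173.66]. Speed limits (degrees/s): [136.94, 136.94, 172.46, 180, 180, 180].

### API

Orientations are given as [roll, pitch, yaw] about the fixed x, y, z axes, in that order (R = Rz(yaw) Ry(pitch) Rx(roll)).
In Python, from workcell import readout, imaging, arm gives the robot as it stands. The module is installed in compiled form; this text tells all that it offers.
- The arm moves only by the tool send_rows, never from a script. Its argument "deltas" is a list that holds one entry, the list of rows, each a list of 6 numbers: the shift along the tool's x, y, z in cm, then the turn, a rotation vector about the tool's x, y, z in units of 6 degrees (1.0 is 6 degrees). A call has 1 to 10 rows; each row is the pose to reach, as a shift and turn from the pose commanded when the call began, along the tool's axes at that moment; what a row does not reach only later rows make up. A row lasts 1/12 s, in which the tool goes at most 41.7 mm and 7.16 degrees, less where a joint would pass 70% of its speed; a pose out of reach is approached as far as the arm can. A call with a gripper value outside its range is refused whole. "claw" is the opening, from 0 (shut) to 1 (fully open), set as the call begins (left out, the last holds). The fingers move at their own pace and stop on an object; "grip_force" is the grip in N (left out, the last holds). Time passes only in rows, so rows that repeat a pose let the fingers close. It gives the time, the measured TCP pose, the force, the opening and the grip force at its end, in the units of the state.
- readout.sense(): the state, without advancing time (a new reading comes with each control period).
- imaging.grab_frame(name): name is "side" or "top"; returns a dict with "frame" (400x640x3 uint8, blue, green, red), "fovy" (degrees; the focal length in pixels is half the picture's height over the tangent of half this angle, whatever the lens; pixels are square), "cx", "cy" (the principal point, pixels), "dist" ([k1, k2, p1, p2, k3] as OpenCV has them; the pictures are not rectified), "pose" (4x4, takes a point from camera to world coordinates). Camera axes: x right, y up, looking along -z (the intrinsics and any distortion apply to the point x, -y, -z); pixel columns grow to the right and rows downward; lengths in m; the calibration is good to about 2 mm. A picture is of the moment at which its call begins. There is no depth.
- arm.job_done(): hands the job in; it is judged then, once.
The state is a dict: "time_s": time; "joint_pos": joint angles; "qvel": joint speeds; "joint_torque": joint torques, N m; "tool_pos": TCP position; "ee_rot": TCP orientation; "ft_force": force on the tool from outside, world axes, zero at the start; "ft_torque": the same for the moment, N m; "width": finger opening in m; "gripper_force": force on a finger pad.
Only numpy, scipy, OpenCV 4.12 (cv2) and the standard library are available. Lean on these libraries where they do the work, as an engineer would, in place of code of your own. Each camera call takes 0.05 s, during which the arm holds its last target. There are 200 camera calls.

## Working session

There is one attempt and no reset: what is moved stays moved. The work goes in short steps, Python scripts to look and compute and a tool call to move; the robot and the scene stay as the last step left them, time stands still between calls to the robot, and variables do not carry over. Pictures are saved under pics/ and viewed, at most 10 in all, crops included, and the job is handed in when it is done.

Besides the shell and the picture viewer there is one more tool, called by a JSON object that holds its "method" and its "body". send_rows: Moves the arm, as the interface text tells. Its arguments: {"type":"object","properties":{"deltas":{"type":"array","items":{"type":"array","items":{"type":"array","items":{"type":"number"}}}},"claw":{"type":"number"},"grip_force":{"type":"number"}},"required":["deltas"]}

```bash
mkdir -p pics
cat > h.py <<'E'
import numpy as np, cv2
from workcell import readout, imaging, arm
from scipy.spatial.transform import Rotation as R
def cam(n):
    d=imaging.grab_frame(n); h,w=d["frame"].shape[:2]
    f=h/2/np.tan(np.radians(d["fovy"])/2)
    d["K"]=np.array([[f,0,d["cx"]],[0,f,d["cy"]],[0,0,1.]]); d["D"]=np.array(d["dist"],float); d["T"]=np.array(d["pose"]); return d
def ray(d,px,z):
    u=cv2.undistortPoints(np.array(px,float).reshape(-1,1,2),d["K"],d["D"]).reshape(-1,2)
    v=np.c_[u[:,0],-u[:,1],-np.ones(len(u))]@d["T"][:3,:3].T; o=d["T"][:3,3]
    return o+v*((z-o[2])/v[:,2])[:,None]
def proj(d,P):
    p=(np.array(P,float).reshape(-1,3)-d["T"][:3,3])@d["T"][:3,:3]; p=p*[1,-1,-1]
    return cv2.projectPoints(p,np.zeros(3),np.zeros(3),d["K"],d["D"])[0].reshape(-1,2)
E
python3 - <<'E'
from h import *
for n in("top","side"):
    d=cam(n); cv2.imwrite(f"pics/{n}0.png",d["frame"]); print(n,d["fovy"],d["T"].round(3).tolist(),d["D"])
print(readout.sense())
E
```

```text
top 44.37522584597818 [[0.001, 0.99, -0.145, 0.42], [-0.999, 0.006, 0.035, 0.067], [0.035, 0.144, 0.989, 0.967], [0.0, 0.0, 0.0, 1.0]] [0.00630688 0.         0.         0.         0.        ]
side 54.32566158914571 [[0.995, 0.053, -0.087, 0.513], [-0.102, 0.531, -0.841, -0.558], [0.002, 0.845, 0.534, 0.476], [0.0, 0.0, 0.0, 1.0]] [0.01605008 0.         0.         0.         0.        ]
{'time_s': 0.1, 'joint_pos': array([ 9.04205654e+01,  2.05877404e+01,  6.37333643e-01, -1.80408814e-02,
       -7.01368064e+01, -1.65060558e+01]), 'qvel': array([ 0.00744258, -0.11081579,  0.12740105,  0.07324686,  0.00429208,
        0.0159562 ]), 'joint_torque': array([-1.97167705e-03, -5.84768701e+01,  2.94108009e+01,  6.95451111e+00,
       -3.09802606e-03,  8.76640797e-06]), 'tool_pos': array([0.18693711, 0.64812681, 0.23043897]), 'ee_rot': array([ 1.79911562e+02, -8.51959563e-03, -1.60916266e+01]), 'ft_force': array([ 0.42839404, -0.08741507, -0.18844011]), 'ft_torque': array([ 0.0117142 , -0.01007314,  0.0052608 ]), 'gripper_force': 0.0, 'width': 0.08529384497563458}
```

View pics/top0.png

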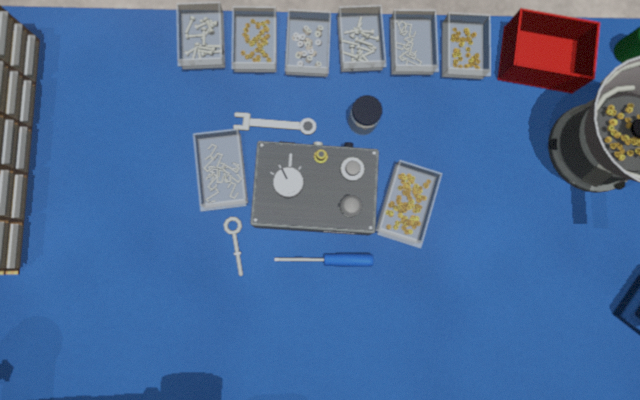

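View pics/side0.png

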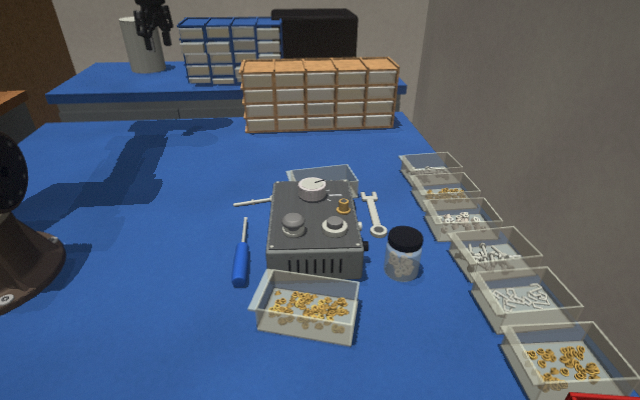

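The top view shows the dial at about (288,182), start at (352,168), stop at (349,205) and the bushing at (321,156). The long mark runs up from the dial near (290,159). The side view agrees. Next I'll zoom in and measure.

Run:
```python
from h import *
d=cam("top"); im=d["frame"]
c=cv2.resize(im[130:245,240:390],None,fx=5,fy=5,interpolation=cv2.INTER_CUBIC); cv2.imwrite("pics/crop1.png",c)
hsv=cv2.cvtColor(im,cv2.COLOR_BGR2HSV)
m=((hsv[...,2]>140)&(hsv[...,1]<60)).astype(np.uint8); m[:130]=0;m[245:]=0;m[:,:250]=0;m[:,382:]=0
n,l,s,ce=cv2.connectedComponentsWithStats(m)
for i in range(1,n):
    if s[i,4]>4: print(s[i],ce[i].round(1))
g=((hsv[...,1]<70)&(hsv[...,2]<125)).astype(np.uint8); g[:135]=0;g[240:]=0;g[:,:250]=0;g[:,382:]=0
n,l,s,ce=cv2.connectedComponentsWithStats(g); i=1+s[1:,4].argmax()
r=cv2.minAreaRect(np.argwhere(l==i)[:,::-1].astype(np.float32)); b=cv2.boxPoints(r); print(r, b, ray(d,b,.075).round(4))
for nme,p,z in(("dial",(288,182),.102),("start",(352,168),.097),("stop",(349,205),.107),("lm",(290.5,160),.075)): print(nme,ray(d,p,z).round(4))
```

```text
[300 130  15   4  50] [307.3 131.3]
[260 143   4   4  13] [261.4 144.6]
[314 142   9   4  27] [318.  143.1]
[372 151   5   4  15] [373.9 152.5]
[270 153  34  44 753] [287.7 180.1]
[341 157  24  23 418] [352.3 167.9]
[278 165   4   3   8] [279.5 166. ]
[298 166   3   4   7] [299.3 167.6]
[375 196   2   3   5] [375.6 197. ]
[345 198  14  15 159] [351.1 205.3]
[253 218   5   4  15] [254.9 219.5]
[377 218   5  17  49] [379.8 228. ]
[251 223   6   2   6] [253.5 223.2]
[265 224   6   1   6] [267.5 224. ]
[280 225   6   1   6] [282.5 225. ]
[297 226   5   1   5] [299. 226.]
[311 227   6   1   6] [313.5 227. ]
[369 226   4   4  13] [370.4 227.4]
[326 228   7   1   7] [329. 228.]
[355 230   9   2  10] [359.2 230.1]
((315.0397033691406, 184.01564025878906), (120.4457778930664, 85.57776641845703), 3.094058036804199) [[252.59506 223.49161]
 [257.21414 138.03857]
 [377.48434 144.53967]
 [372.86526 229.9927 ]] [[ 0.4965  0.1527  0.075 ]
 [ 0.6559  0.1473  0.075 ]
 [ 0.6458 -0.0775  0.075 ]
 [ 0.4855 -0.0664  0.075 ]]
dial [[0.5687 0.0886 0.102 ]]
start [[ 0.5961 -0.0268  0.097 ]]
stop [[ 0.5273 -0.0198  0.107 ]]
lm [[0.6147 0.0851 0.075 ]]
```

View pics/crop1.png

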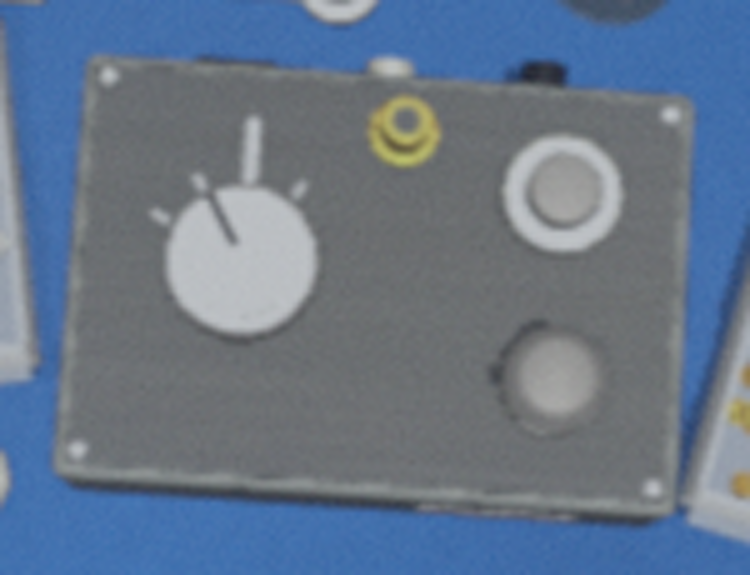

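The pointer line runs from (235,243) to (208,190) in the crop. That puts it about 30° anticlockwise of the long mark at (252,150), so the dial is in the second detent and needs one click. I'll refine the poses from the screws and work out the first move.

```bash
cat >> h.py <<'E'
def to(p,yaw):
    s=readout.sense(); Rc=R.from_euler("xyz",s["ee_rot"],degrees=True)
    dt=Rc.inv().apply(np.array(p)-s["tool_pos"])*100
    rv=np.degrees((Rc.inv()*R.from_euler("xyz",[180,0,yaw],degrees=True)).as_rotvec())/6
    print("delta",np.r_[dt,rv].round(2).tolist())
E
python3 - <<'E'
from h import *
d=cam("top")
s=ray(d,[(261.4,144.6),(373.9,152.5),(370.4,227.4),(254.9,219.5)],.075); print(s.round(4))
c=s.mean(0); y=(s[0]-s[1]+s[3]-s[2])[:2]; y/=np.linalg.norm(y); x=np.array([y[1],-y[0]])
print("yaw",np.degrees(np.arctan2(x[1],x[0])),c)
for n,a,b in(("dial",0,.05),("start",.035,-.065),("stop",-.035,-.065)): print(n,c[:2]+a*x+b*y)
print(ray(d,(288.4,181.8),.102),ray(d,(353,167.2),.097), ray(d,(351.1,205.3),.107))
to([.505,.08,.2],-3)
E
```

```text
[[ 0.6435  0.1393  0.075 ]
 [ 0.6304 -0.0705  0.075 ]
 [ 0.4902 -0.0619  0.075 ]
 [ 0.5038  0.1486  0.075 ]]
yaw -3.616662270670731 [0.56697074 0.03887499 0.075     ]
dial [0.57012477 0.08877541]
start [ 0.59780078 -0.02820338]
stop [ 0.52794019 -0.02378773]
[[0.56904435 0.08788941 0.102     ]] [[ 0.59760307 -0.02866783  0.097     ]] [[ 0.52676183 -0.02354911  0.107     ]]
delta [46.31, 45.78, 3.12, 0.01, 0.0, -2.18]
```

{"method": "send_rows", "body": {"deltas": [[[3,3,0.3,0,0,-0.2],[6,6,0.6,0,0,-0.4],[9,9,0.9,0,0,-0.6],[12,12,1,0,0,-0.8],[15,15,1,0,0,-1.0],[18,18,1,0,0,-1.2],[21,21,1,0,0,-1.4],[24,24,1,0,0,-1.6],[27,27,1,0,0,-1.8],[30,30,1,0,0,-2.08]]], "claw": 0, "grip_force": 40}}

```text
time_s: 1.03
tool_pos: [0.3887, 0.2821, 0.2215]
ee_rot: [-180.0, -0.0, -3.5]
ft_force: [1.7, 0.8, -1.2]
width: -0.0
gripper_force: 0.0
```

```bash
python3 -c "
from h import *
to([.505,.08,.2],-3.6)"
```

```text
delta [12.85, 19.46, 2.15, -0.0, -0.0, 0.01]
```

{"method": "send_rows", "body": {"deltas": [[[2,3,0.3,0,0,0],[4,6,0.6,0,0,0],[6,9,0.9,0,0,0],[8,12,1.2,0,0,0],[10,15,1.6,0,0,0],[11.5,17.5,2,0,0,0],[12.4,18.9,2,0,0,0],[12.8,19.4,2,0,0,0],[12.8,19.4,2,0,0,0],[12.8,19.4,2,0,0,0]]]}}

```text
time_s: 1.87
tool_pos: [0.5038, 0.0825, 0.2013]
ee_rot: [-180.0, 0.0, -3.7]
ft_force: [-0.3, -0.0, -0.2]
width: 0.0
gripper_force: 0.0
```

```bash
python3 -c "
from h import *
to([.508,.081,.087],-3.6); print(readout.sense()['ft_force'])"
```

```text
delta [0.43, 0.13, 11.43, -0.0, 0.0, -0.01]
[-0.2960948  -0.02542973 -0.19020833]
```

{"method": "send_rows", "body": {"deltas": [[[0,-0.1,2,0,0,0],[0,-0.2,4,0,0,0],[0,-0.2,6,0,0,0],[0,-0.2,8,0,0,0],[0,-0.2,9.5,0,0,0],[0,-0.2,10.5,0,0,0],[0,-0.2,11.1,0,0,0],[0,-0.2,11.4,0,0,0],[0,-0.2,11.4,0,0,0],[0,-0.2,11.4,0,0,0]]]}}

```text
time_s: 2.7
tool_pos: [0.5044, 0.0848, 0.088]
ee_rot: [-180.0, -0.1, -3.6]
ft_force: [-0.5, -0.4, 0.6]
width: 0.0003
gripper_force: 0.0
```

{"method": "send_rows", "body": {"deltas": [[[0.4,0,0,0,0,0],[0.8,0,0,0,0,0],[1.2,0,0,0,0,0],[1.5,0,0,0,0,0],[1.8,0,0,0,0,0],[2.0,0,0,0,0,0],[2.0,0,0,0,0,0],[2.0,0,0,0,0,0]]]}}

```text
time_s: 3.37
tool_pos: [0.524, 0.083, 0.0872]
ee_rot: [180.0, 0.0, -3.6]
ft_force: [0.5, -0.2, -0.2]
width: 0.0
gripper_force: 0.0
```

```bash
python3 -c "
from h import *
d=cam('side'); cv2.imwrite('pics/s1.png',cv2.resize(d['frame'][130:290,230:410],None,fx=4,fy=3.7,interpolation=cv2.INTER_CUBIC))
s=readout.sense();print(s['ft_force'],s['tool_pos'])"
```

```text
[ 0.55066426 -1.06127677  0.36689421] [0.52385236 0.08304346 0.08718933]
```

View pics/s1.png

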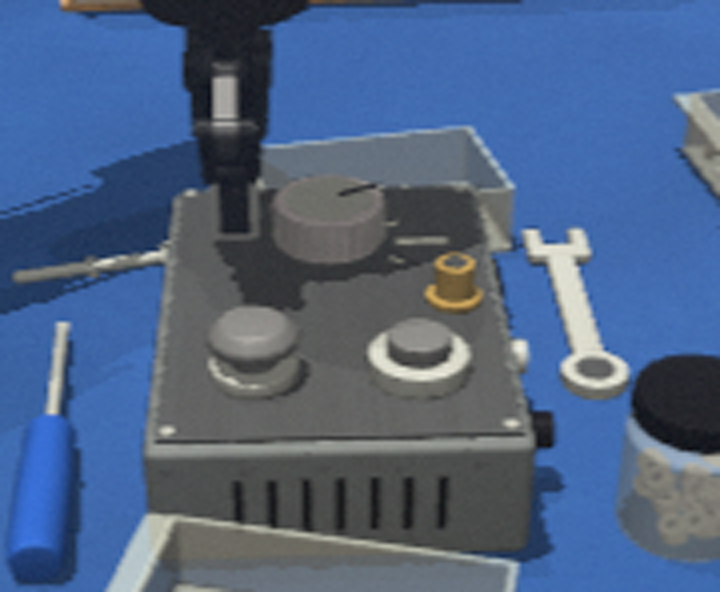

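The finger, with its right edge at (258,215), stands about 8 mm in front of the dial rim at (273,220). It is clear of the panel. The dial's pointer, at (378,184), is still in the second detent. I'll move in gently until it touches.

{"method": "send_rows", "body": {"deltas": [[[0.2,0,0,0,0,0],[0.4,0,0,0,0,0],[0.5,0,0,0,0,0],[0.6,0,0,0,0,0],[0.6,0,0,0,0,0],[0.6,0,0,0,0,0]]]}}

```text
time_s: 3.92
tool_pos: [0.53, 0.0827, 0.0873]
ee_rot: [180.0, 0.0, -3.6]
ft_force: [-0.2, -0.2, 0.7]
width: 0.0001
gripper_force: 0.0
```

{"method": "send_rows", "body": {"deltas": [[[0.05,0,0,0,0,0],[0.1,0,0,0,0,0],[0.1,0,0,0,0,0],[0.1,0,0,0,0,0]]]}}

```text
time_s: 4.25
tool_pos: [0.5309, 0.0827, 0.0873]
ee_rot: [-180.0, 0.0, -3.6]
ft_force: [-0.4, 0.9, 1.6]
width: -0.0001
gripper_force: 0.1
```

{"method": "send_rows", "body": {"deltas": [[[0.05,0,0,0,0,0],[0.1,0,0,0,0,0],[0.1,0,0,0,0,0],[0.1,0,0,0,0,0]]]}}

```text
time_s: 4.58
tool_pos: [0.5313, 0.0825, 0.0872]
ee_rot: [180.0, 0.1, -3.6]
ft_force: [-4.8, 1.0, 1.7]
width: 0.0001
gripper_force: 2.4
```

{"method": "send_rows", "body": {"deltas": [[[0.02,0,0,0,0,0],[0.04,0,0,0,0,0],[0.04,0,0,0,0,0],[0.04,0,0,0,0,0]]]}}

```text
time_s: 4.92
tool_pos: [0.5314, 0.0824, 0.0871]
ee_rot: [180.0, 0.1, -3.6]
ft_force: [-5.6, -0.1, 4.4]
width: 0.0002
gripper_force: 3.1
```

{"method": "send_rows", "body": {"deltas": [[[0.02,0,0,0,0,0],[0.03,0,0,0,0,0],[0.03,0,0,0,0,0],[0.03,0,0,0,0,0]]]}}

```text
time_s: 5.25
tool_pos: [0.5315, 0.0822, 0.0871]
ee_rot: [180.0, 0.1, -3.6]
ft_force: [-7.0, 1.1, 5.2]
width: 0.0001
gripper_force: 3.6
```

{"method": "send_rows", "body": {"deltas": [[[0.01,-0.05,-0.01,0,0,0],[0.02,-0.1,-0.03,0,0,0],[0.02,-0.15,-0.03,0,0,0],[0.02,-0.2,-0.03,0,0,0],[0.02,-0.25,-0.03,0,0,0],[0.02,-0.3,-0.03,0,0,0]]]}}

```text
time_s: 5.75
tool_pos: [0.5313, 0.0846, 0.0872]
ee_rot: [179.9, 0.2, -3.6]
ft_force: [-7.5, -1.4, 4.2]
width: 0.0001
gripper_force: 3.6
```

{"method": "send_rows", "body": {"deltas": [[[0,-0.05,-0.02,0,0,0],[0.01,-0.1,-0.04,0,0,0],[0.01,-0.15,-0.04,0,0,0],[0.01,-0.2,-0.04,0,0,0],[0.01,-0.25,-0.04,0,0,0],[0.01,-0.3,-0.04,0,0,0],[0.01,-0.35,-0.04,0,0,0],[0.01,-0.4,-0.04,0,0,0]]]}}

```text
time_s: 6.42
tool_pos: [0.5315, 0.0887, 0.0873]
ee_rot: [179.9, 0.2, -3.6]
ft_force: [-7.6, -0.9, 2.6]
width: 0.0002
gripper_force: 3.6
```

```bash
python3 -c "
from h import *
d=cam('side'); cv2.imwrite('pics/s2.png',cv2.resize(d['frame'][130:290,230:410],None,fx=4,fy=3.7,interpolation=cv2.INTER_CUBIC))
s=readout.sense();print(s['ft_force'],s['tool_pos'])"
```

```text
[-8.64643731  0.26155577  2.73243692] [0.53152536 0.08877884 0.08732297]
```

View pics/s2.png

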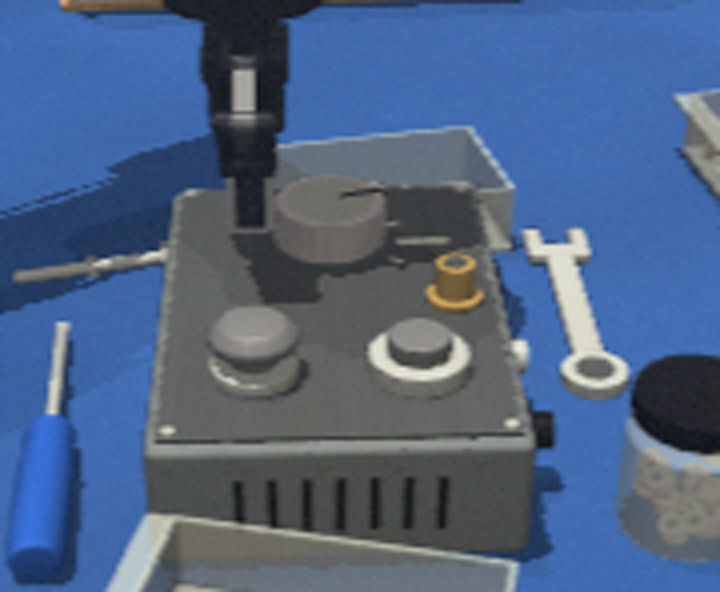

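The box hasn't moved, and the dial is turning with the finger: the pointer end went from (378,184) to (383,190). I'll carry on.

{"method": "send_rows", "body": {"deltas": [[[0,-0.05,-0.01,0,0,0],[0,-0.1,-0.03,0,0,0],[0,-0.15,-0.03,0,0,0],[0,-0.2,-0.03,0,0,0],[0,-0.25,-0.03,0,0,0],[0,-0.3,-0.03,0,0,0],[0,-0.35,-0.03,0,0,0],[0,-0.4,-0.03,0,0,0]]]}}

```text
time_s: 7.13
tool_pos: [0.5318, 0.093, 0.0874]
ee_rot: [179.9, 0.2, -3.6]
ft_force: [-5.9, 0.4, 1.3]
width: -0.0
gripper_force: 3.5
```

```bash
cat > ptr.py <<'E'
# pointer angle relative to box x from the side picture: dark pixels on the knob top
from h import *
d=cam("side"); g=cv2.cvtColor(d["frame"],cv2.COLOR_BGR2GRAY)
c=np.array([.5695,.0885]); best=[]
ca,sa=np.cos(np.radians(-3.6)),np.sin(np.radians(-3.6))
for a in range(-60,61,3):
    t=np.radians(-3.6-a); r=np.linspace(.010,.024,15)
    P=np.c_[c[0]+r*np.cos(t),c[1]+r*np.sin(t),np.full(15,.102)]
    q=proj(d,P).astype(np.float32); v=cv2.remap(g,q[:,0].reshape(1,-1),q[:,1].reshape(1,-1),cv2.INTER_LINEAR); best.append((round(float(v.mean())),a))
print("cw angle from mark:",sorted(best)[:5])
s=readout.sense();print(s['ft_force'].round(1),s['tool_pos'].round(4))
E
python3 ptr.py
```

```text
cw angle from mark: [(55, -6), (58, -9), (66, -3), (69, -12), (76, 0)]
[-8.   1.4  0.1] [0.5318 0.0931 0.0874]
```

{"method": "send_rows", "body": {"deltas": [[[0,-0.05,0,0,0,0],[0,-0.1,0,0,0,0],[0,-0.15,0,0,0,0],[0,-0.2,0,0,0,0],[0,-0.25,0,0,0,0],[0,-0.3,0,0,0,0],[0,-0.3,0,0,0,0]]]}}

```text
time_s: 7.77
tool_pos: [0.532, 0.0961, 0.0874]
ee_rot: [179.9, 0.2, -3.6]
ft_force: [-7.3, 0.9, 1.2]
width: 0.0001
gripper_force: 3.5
```

```bash
python3 ptr.py
```

```text
cw angle from mark: [(53, 3), (57, 6), (62, 0), (70, -3), (71, 9)]
[-6.5  1.1  0.2] [0.532  0.0961 0.0874]
```

The dial is at the mark to within a few degrees. I'll retreat straight back so it settles into the detent, then go up and check.

{"method": "send_rows", "body": {"deltas": [[[-0.1,0,0,0,0,0],[-0.3,0,0,0,0,0],[-0.8,0,0,0,0,0],[-1.4,0,0,0,0,0],[-2.0,0,0,0,0,0],[-2.2,0,0,0,0,0],[-2.2,0,-1.5,0,0,0],[-2.2,0,-3.5,0,0,0],[-2.2,0,-5.5,0,0,0],[-2.2,0,-6.5,0,0,0]]]}}

```text
time_s: 8.65
tool_pos: [0.5128, 0.0984, 0.1558]
ee_rot: [-179.9, -0.2, -3.6]
ft_force: [0.7, 0.0, 0.0]
width: 0.0001
gripper_force: 0.0
```

```bash
python3 ptr.py
python3 - <<'E'
from h import *
to([.5977,-.0285,.15],-3.6)
d=cam("side"); cv2.imwrite('pics/s3.png',cv2.resize(d['frame'][130:290,230:410],None,fx=4,fy=3.7,interpolation=cv2.INTER_CUBIC))
E
```

```text
cw angle from mark: [(52, 3), (55, 6), (63, 0), (69, 9), (74, -3)]
[0.9 0.7 1.9] [0.5134 0.0987 0.1569]
delta [9.2, 12.18, 0.71, -0.02, -0.05, 0.01]
```

View pics/s3.png

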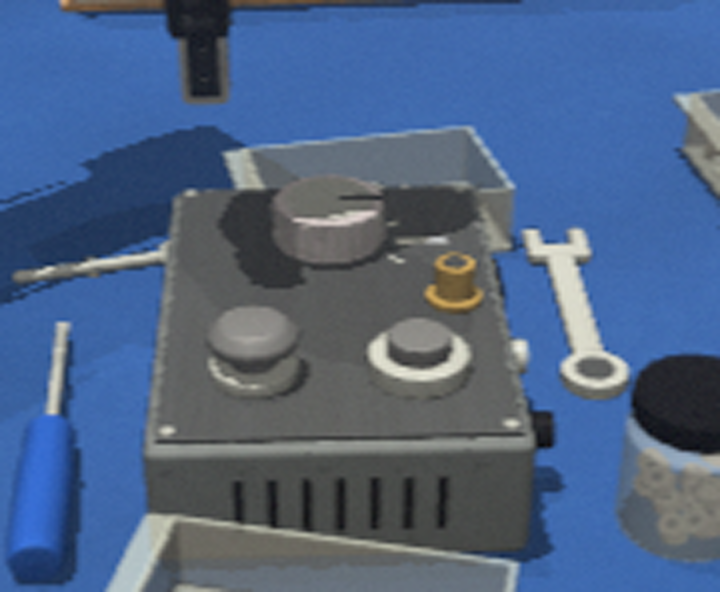

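The dial is home: the pointer line (340–383,197) lies parallel to the long mark (395–448,240), and the box and loose parts are undisturbed. Next is the start button.

{"method": "send_rows", "body": {"deltas": [[[1.5,2,0,0,0,0],[3,4,0,0,0,0],[4.5,6,0,0,0,0],[6,8,0,0,0,0],[7.4,9.8,0,0,0,0],[8.4,11.2,0,0,0,0],[9,11.9,0,0,0,0],[9.2,12.2,0,0,0,0],[9.2,12.2,0,0,0,0],[9.2,12.2,0,0,0,0]]]}}

```text
time_s: 9.58
tool_pos: [0.5955, -0.0292, 0.1528]
ee_rot: [180.0, 0.0, -3.6]
ft_force: [0.0, 0.3, -0.2]
width: 0.0
gripper_force: 0.0
```

```bash
python3 -c "
from h import *
to([.5977,-.0285,.102],-3.6);s=readout.sense();print(s['ft_force'],s['tool_pos'])"
```

```text
delta [0.22, -0.08, 5.08, 0.0, 0.01, -0.0]
[ 0.04417793  0.31508031 -0.24740445] [ 0.59546665 -0.02919773  0.15281031]
```

{"method": "send_rows", "body": {"deltas": [[[0.1,0,1,0,0,0],[0.2,0,2,0,0,0],[0.2,-0.1,3,0,0,0],[0.2,-0.1,4,0,0,0],[0.2,-0.1,4.7,0,0,0],[0.2,-0.1,5.1,0,0,0],[0.2,-0.1,5.1,0,0,0],[0.2,-0.1,5.1,0,0,0]]]}}

```text
time_s: 10.25
tool_pos: [0.5981, -0.0288, 0.1021]
ee_rot: [180.0, 0.0, -3.6]
ft_force: [-0.1, -0.0, 0.2]
width: -0.0
gripper_force: 0.0
```

{"method": "send_rows", "body": {"deltas": [[[0,0,0.15,0,0,0],[0,0,0.3,0,0,0],[0,0,0.45,0,0,0],[0,0,0.6,0,0,0],[0,0,0.75,0,0,0],[0,0,0.85,0,0,0],[0,0,0.85,0,0,0],[0,0,0.85,0,0,0]]]}}

```text
time_s: 10.92
tool_pos: [0.5982, -0.0287, 0.094]
ee_rot: [180.0, -0.0, -3.6]
ft_force: [-0.4, 0.6, 2.3]
width: -0.0002
gripper_force: 1.1
```

{"method": "send_rows", "body": {"deltas": [[[0,0,0.1,0,0,0],[0,0,0.2,0,0,0],[0,0,0.3,0,0,0],[0,0,0.4,0,0,0],[0,0,0.4,0,0,0],[0,0,0.4,0,0,0]]]}}

```text
time_s: 11.42
tool_pos: [0.5983, -0.0288, 0.0904]
ee_rot: [180.0, -0.0, -3.6]
ft_force: [-2.1, -0.3, 7.4]
width: 0.0003
gripper_force: 3.5
```

{"method": "send_rows", "body": {"deltas": [[[0,0,0.04,0,0,0],[0,0,0.08,0,0,0],[0,0,0.08,0,0,0],[0,0,0.08,0,0,0],[0,0,0.08,0,0,0]]]}}

```text
time_s: 11.83
tool_pos: [0.5984, -0.0288, 0.0902]
ee_rot: [180.0, -0.1, -3.6]
ft_force: [-2.9, 0.7, 11.3]
width: 0.0002
gripper_force: 5.9
```

The button is bottomed: z moved only 0.2 mm while the force rose to 11 N. Lifting off now.

{"method": "send_rows", "body": {"deltas": [[[0,0,-0.2,0,0,0],[0,0,-0.6,0,0,0],[0,0,-1.2,0,0,0],[0,0,-2.5,0,0,0],[0,0,-4,0,0,0],[0,0,-6,0,0,0],[0,0,-8,0,0,0],[0,0,-9.5,0,0,0],[0,0,-10,0,0,0],[0,0,-10,0,0,0]]]}}

```text
time_s: 12.67
tool_pos: [0.5986, -0.0286, 0.1903]
ee_rot: [-180.0, -0.1, -3.6]
ft_force: [-0.7, 0.5, -0.7]
width: -0.0002
gripper_force: 0.0
```

```bash
python3 ptr.py
python3 - <<'E'
from h import *
d=cam("side"); cv2.imwrite('pics/s4.png',cv2.resize(d['frame'][130:290,230:410],None,fx=4,fy=3.7,interpolation=cv2.INTER_CUBIC))
E
```

```text
cw angle from mark: [(85, 3), (92, 6), (105, 0), (120, 9), (126, -3)]
[-0.4 -0.1 -0.5] [ 0.5979 -0.0286  0.1889]
```

View pics/s4.png

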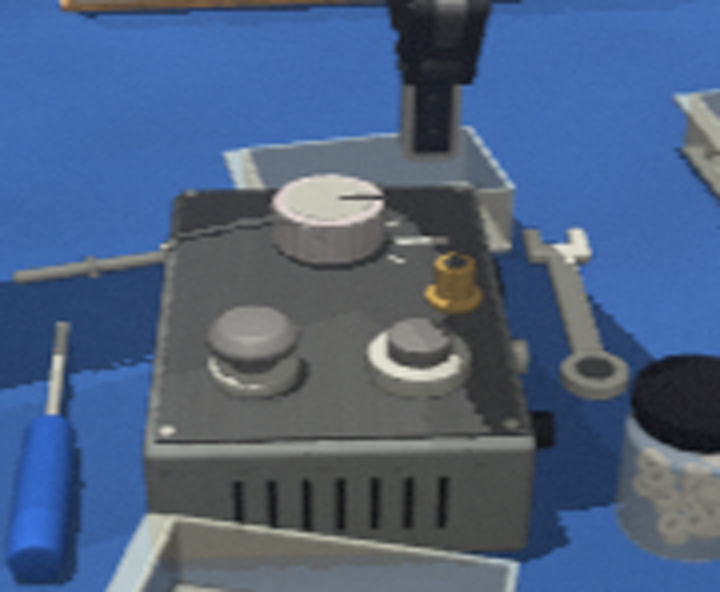

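The pointer (340–383,197) is still in line with the long mark. The start button at (420,342) is back out, nothing has shifted, and the gripper is clear.

```bash
python3 -c "
from workcell import arm
print(arm.job_done())"
```

```text
the job is handed in; nothing more can be done
None
```

The job is handed in: the dial clicked home with its pointer at the long mark, the start button was pressed fully in and came back out, and the loose things near the controller look unmoved in the last picture.

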